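# Load the sample carousel and pump its ratchet to the label reader

## Robot

A 7-joint arm with a two-finger parallel gripper is mounted at the origin on a cart in front of the work surface, level with it; the furniture and walls round the work are solid. World frame = base frame: x ahead of the robot, y to its left, z up, the work surface at z = 0. Lengths are in m, angles in rad, forces in N, time in s.
With the tool pointing down it reaches from about 0.35 to 0.9 m from the base axis. Payload 8.1 kg.
Tool frame: the origin (TCP) lies at the centre of the arm's flange, where the gripper is bolted on; the fingertips stand 178 mm ahead of it and the grasp point (between the pads) lies 159 mm ahead of it; z points along the fingers, y is the line along which they close (so a half turn about z gives the same grasp; the last joint's range is limited). The gripper opens to 92 mm and grips with 3 to 60 N. Pads are 19 mm wide; open, the fingers measure 130 mm over their backs; the gripper's body (75 mm by 190 mm) begins 47 mm behind the grasp point.
Start: joints at [1.098, 0.434, 0.025, 1.573, -0.012, 1.134, -0.075], TCP at [0.226, -0.583, 0.405] pointing down, gripper open.
Joint ranges: [-2.62, 2.62], [-0.44, 2.09], [-1.27, 1.32], [0.08, 2.57], [-1.32, 4.46], [0.12, 2], [-2.74, 2.74]. Speed limits (rad/s): [2.22, 2.22, 3.01, 3.01, 3.14, 3.14, 3.14].

## Interface

Orientations are given as a rotation vector (axis times angle).
In Python, from cell import arm gives the robot as it stands. The module is installed in compiled form; this text tells all that it offers.
- The arm moves only by the shell command python3 -m inch 'ROWS' [FORCE]. ROWS is text: rows parted by semicolons, each of 5 numbers parted by spaces: the shift along the tool's x, y, z in m, then the turn about the tool's z in rad, then the finger opening in m, from 0 to 0.0918. In form: x y z roll fingers; .... A call has 1 to 5 rows; each row is the pose to reach, as a shift and turn from the pose commanded when the call began, along the tool's axes at that moment; what a row does not reach only later rows make up. A row lasts 1/10 s, in which the tool goes at most 50 mm and 8.59 degrees, less where a joint would pass 70% of its speed; a pose out of reach is approached as far as the arm can. A call with a gripper value outside its range is refused whole. The fingers move at their own pace and stop on an object; FORCE is the grip in N (left out, the last holds). Time passes only in rows, so rows that repeat a pose let the fingers close. It gives the time, the measured TCP pose, the force, the opening and the grip force at its end, in the units of the state.
- arm.observe(): the state, without advancing time (a new reading comes with each control period).
- arm.get_image(name): name is "scene" or "top" or "wrist"; returns the picture (420x560x3 uint8, red, green, blue); there is no depth.
- arm.get_calibration(name): a dict with "intrinsics" (3x3 intrinsics, pixels), "distortion" ([k1, k2, p1, p2, k3] as OpenCV has them; the pictures are not rectified), "pose" (4x4, takes a point from camera to world coordinates). Camera axes: x right, y up, looking along -z (the intrinsics and any distortion apply to the point x, -y, -z); pixel columns grow to the right and rows downward; lengths in m; the calibration is good to about 2 mm. A picture is of the moment at which its call begins: read the wrist's pose just before it. get_calibration takes no time and is no camera call; for the wrist camera it gives the pose at the moment of the call.
- arm.sign_off(): hands the job in; it is judged then, once.
Trained networks look in the newest picture that a camera, given by its name, has taken for a name from the list of things; names that differ only in an ending like _2 or _b are one class to them, and where a whole thing is asked for, a point or a joint stands for the part that bears it (a point fixed in the world has none). Each returns a list of dicts, best first, with "conf" (0 to 1); they miss things now and then, are a little off and sometimes report something else, mostly with a low value. They report only what shows in the picture. A call takes as long as a camera call. They do not tell look-alikes from the thing itself.
- arm.look_for(camera, query): "point" ([row, column] in pixels, amid what is visible of it).
- arm.silhouettes(camera, query): "region" (420x560 bool, what is visible of it) and "point" ([row, column] in pixels, amid what is visible of it).
- arm.place_of(camera, query): "point" ([row, column] in pixels: a listed point, or the origin of a listed thing).
The state is a dict: "clock": time; "joints": joint angles; "dq": joint speeds; "joint_efforts": joint torques, N m; "position": TCP position; "ee_rot": TCP orientation; "force": force on the tool from outside, world axes, zero at the start; "ft_torque": the same for the moment, N m; "width": opening from 0.0 (shut) to 1.0 (fully open); "gripper_force": force on a finger pad.
Only numpy, scipy, OpenCV 4.12 (cv2) and the standard library are available. Lean on these libraries where they do the work, as an engineer would, in place of code of your own. Each camera call takes 0.05 s, during which the arm holds its last target. There are 200 camera calls.

## Task

Set the white sample carousel down over the station's upright spindle, its red mark over the red drive key, until it sits fully home, then stand the amber dropper bottle in the carousel's red pocket. Pump the black lever handle from stop to stop, one click a pull, until that bottle stands squarely in front of the label reader, and leave the lever pushed back against its home stop. Leave the timer, the marker and the tape roll where they lie.

Things in the scene. Friction and masses are not known exactly. Their poses are not given: they have to be found in the camera images.
- carousel_grip (a point): Middle of the grey upright grip post (30 mm diameter, 64 to 100 mm above the underside) on the axis of the loose white sample carousel (203 mm across, 100 mm high, about 0.4 kg), 83 mm above its underside. z up; x points from the axis to the red pocket. A red bar on the drum's top, on the same side, marks the keyway below.
- carousel: The carousel: 6 mm floor with ten pockets round a 108 mm drum; origin at the centre of the underside, axes as carousel_grip. Underside: bore 28 mm wide, 50 mm deep; keyway 18 mm wide, 22 mm deep, along +x from 20 to 44 mm off the axis. Partitions rise to 20 mm, rim to 14 mm. Small capped vials, tops up to 62 mm, are fixed in the four pockets 144 to 252 degrees round from the red one.
- red_pocket (a point): Centre of the floor of the carousel's red-marked pocket (red disc on the floor, red patch on the rim), 75 mm from the axis, 6 mm above the underside. The pocket is 43 mm wide between partitions (14 mm above this floor) and 45 mm from drum to rim. The pockets either side of it are empty.
- spindle (a point): Seat of the station, on its upright axis at the top of the ratchet wheel, 44 mm above the bench: the carousel's underside rests here. z up; x points to the red drive key. A steel spindle, 24 mm diameter, rises 44 mm from here, with a domed top. The key is a pin 34 mm off the axis, 16 mm diameter, 18 mm high, domed: it finds the keyway from up to 8 degrees off.
- bottle_mid (a point): Middle of the loose amber dropper bottle with a black cap: 67 mm high, body 34 mm diameter up to 50 mm, cap 19 mm, about 45 g. The point is on its axis, 33.5 mm above its underside; z up.
- bottle: The amber bottle; origin at the centre of its underside.
- lever_grip (a point): Middle of the black upright round handle (25 mm diameter, 40 to 105 mm above the bench) on the end of the station's pump lever; 75 mm above the bench, 155 mm from the station's axis. It swings level round that axis, outside the carousel's rim. Pinch it from above; it slips round between the pads, so the hand need not turn. It takes a few newtons to move.
- read_spot (a point): Where the bottle's middle should end: a fixed point of the station before the label reader's dark red window, 75 mm from the axis, 83.5 mm above the bench. The reader is a pale box, 62 mm wide, 102 mm high; its window lies 45 mm farther out.
- lever (a joint): Swing of the pump lever, rad: 0 at its home stop, growing clockwise seen from above, handle pulled towards the robot, to 0.74 at the far stop. Stays where left; may start partly pulled. A full pull pushes the wheel on to its next click, or one tooth (0.628) if it stands on one; on the way back to 0 the wheel stays and the pawl drops behind the next tooth.
- wheel (a joint): Angle of the ratchet wheel with spindle and key, rad, growing clockwise seen from above. It clicks every 0.628 (one pocket) and cannot turn back past a click. At 2.513 the key, and so the red pocket, faces the reader; it may rest up to 0.06 beyond a click. Starts between 0.1 and 1.1, between clicks: three or four full pulls are needed.
- timer: Bystander: white timer lying on the bench, 62x62x22 mm.
- marker: Bystander: red and white marker pen lying on the bench, 147 mm long.
- tape_roll: Bystander: roll of tan tape lying flat, 96 mm across, 25 mm high.
Mind the look-alikes: they are no part of the job. What is shaped like the bottle but purple is not meant.

How it is judged:
By the outcome, as a careful person would: the job done as asked, in the order asked, and still so for the second after the job is handed in, with the robot touching nothing.
It also fails if it takes over 72 s, if anything falls off the work surface, if the arm or the gripper's body presses on something with over 40 N, if the wrist force passes 120 N, or if a joint passes its speed limit or range.

## Working session

There is one attempt and no reset: what is moved stays moved. The work goes in short steps, Python scripts to look and compute and a shell command to move; the robot and the scene stay as the last step left them, time stands still between calls to the robot, and variables do not carry over. Pictures are saved under pics/ and viewed, at most 12 in all, crops included, and the job is handed in when it is done.

```bash
mkdir -p pics; cat > h.py <<'E'
import numpy as np, cv2
from cell import arm
from scipy.spatial.transform import Rotation as R
def ray(cam,pt,cal=None):
    c=cal or arm.get_calibration(cam); K=np.array(c["intrinsics"],float);d=np.array(c["distortion"],float);P=np.array(c["pose"])
    u=cv2.undistortPoints(np.array([[[pt[1],pt[0]]]],float),K,d)[0,0]
    v=P[:3,:3]@np.array([u[0],-u[1],-1.]); return P[:3,3],v
def at_z(cam,pt,z,cal=None):
    o,v=ray(cam,pt,cal); return o+v*(z-o[2])/v[2]
def proj(cam,p,cal=None):
    c=cal or arm.get_calibration(cam); P=np.array(c["pose"]); q=P[:3,:3].T@(np.array(p)-P[:3,3])
    uv=cv2.projectPoints(np.array([[q[0],-q[1],-q[2]]]),np.zeros(3),np.zeros(3),np.array(c["intrinsics"],float),np.array(c["distortion"],float))[0][0,0]
    return uv[::-1]
def tri(a,b):
    (o1,v1),(o2,v2)=a,b; v1=v1/np.linalg.norm(v1);v2=v2/np.linalg.norm(v2)
    s=np.linalg.lstsq(np.c_[v1,-v2],o2-o1,rcond=None)[0]
    p,q=o1+s[0]*v1,o2+s[1]*v2; return (p+q)/2,np.linalg.norm(p-q)
def tool(target_grasp):
    "shift in tool axes taking the grasp point to target"
    s=arm.observe(); M=R.from_rotvec(s["ee_rot"]).as_matrix(); g=np.array(s["position"])+M[:,2]*.159
    return M.T@(np.array(target_grasp)-g), g, M
def save(cam,name,crop=None,sc=1):
    im=cv2.cvtColor(arm.get_image(cam),cv2.COLOR_RGB2BGR)
    if crop: im=im[crop[0]:crop[1],crop[2]:crop[3]]
    cv2.imwrite("pics/"+name,cv2.resize(im,None,fx=sc,fy=sc,interpolation=cv2.INTER_CUBIC)); return im
E
python3 - <<'E'
from h import *
np.set_printoptions(precision=3,suppress=True)
a=save("scene","s0.png");b=save("top","t0.png")
s=arm.observe();print(s["clock"],s["position"],R.from_rotvec(s["ee_rot"]).as_matrix(),s["width"])
zs=dict(carousel_grip=.083,carousel=0,red_pocket=.006,spindle=.044,bottle_mid=.0335,lever_grip=.075,read_spot=.0835,timer=.01,marker=.005,tape_roll=.01)
for n,z in zs.items():
    for c in("top","scene"):
        for r in arm.place_of(c,n)[:3]: print(n,c,np.round(r["point"],1),round(r["conf"],2),at_z(c,r["point"],z))
E
```

```text
0.1 [ 0.226 -0.583  0.404] [[ 0.932  0.361 -0.001]
 [ 0.361 -0.932  0.001]
 [-0.    -0.001 -1.   ]] 0.9970822094193286
carousel_grip top [256.4 400.4] 0.72 [ 0.446 -0.243  0.083]
carousel top [257.8 391. ] 0.84 [ 0.445 -0.244  0.   ]
carousel scene [223.8 360.2] 0.64 [ 0.444 -0.236  0.   ]
red_pocket top [256.3 363. ] 0.92 [ 0.448 -0.172  0.006]
red_pocket scene [228.9 344.5] 0.94 [ 0.447 -0.157  0.006]
spindle top [200.5 251.1] 0.84 [0.581 0.108 0.044]
spindle top [257.3 360.8] 0.4 [ 0.445 -0.158  0.044]
spindle scene [228.3 254. ] 0.94 [0.584 0.112 0.044]
spindle scene [269.8 282.2] 0.67 [0.351 0.215 0.044]
spindle scene [203.7 266.4] 0.42 [ 0.7   -0.042  0.044]
bottle_mid top [250.9 156.7] 0.74 [0.457 0.338 0.033]
bottle_mid top [257.1 180.2] 0.58 [0.442 0.279 0.033]
bottle_mid top [202.6 311.1] 0.35 [ 0.579 -0.04   0.033]
bottle_mid scene [273.4 221.9] 0.74 [0.454 0.333 0.033]
bottle_mid scene [268.5 242.1] 0.56 [0.438 0.278 0.033]
lever_grip top [205.1 314.1] 0.88 [ 0.566 -0.044  0.075]
lever_grip top [137.6 327.3] 0.51 [ 0.732 -0.077  0.075]
lever_grip scene [207.7 291.9] 0.64 [ 0.57  -0.035  0.075]
read_spot top [167.8 244.9] 0.68 [0.654 0.121 0.084]
read_spot top [253.2 155.8] 0.56 [0.45  0.325 0.084]
read_spot scene [210.3 235.5] 0.84 [0.656 0.126 0.084]
timer top [277.6 223.2] 0.69 [0.393 0.176 0.01 ]
timer scene [274.2 282.3] 0.56 [0.375 0.191 0.01 ]
timer scene [229.6 344.8] 0.23 [ 0.438 -0.147  0.01 ]
marker top [283.4 322.6] 0.89 [ 0.381 -0.07   0.005]
marker top [256.4 402.6] 0.42 [ 0.448 -0.272  0.005]
marker scene [242.6 344.9] 0.58 [ 0.386 -0.086  0.005]
tape_roll top [136.7 327.7] 0.89 [ 0.756 -0.086  0.01 ]
tape_roll scene [204.3 264.8] 0.72 [ 0.757 -0.087  0.01 ]
```

```bash
python3 -c "
import cv2,numpy as np
cv2.imwrite('pics/st.png',cv2.resize(np.vstack([cv2.imread('pics/t0.png'),cv2.imread('pics/s0.png')]),None,fx=.714,fy=.714))"
```

```text
(no output)
```

View pics/t0.png

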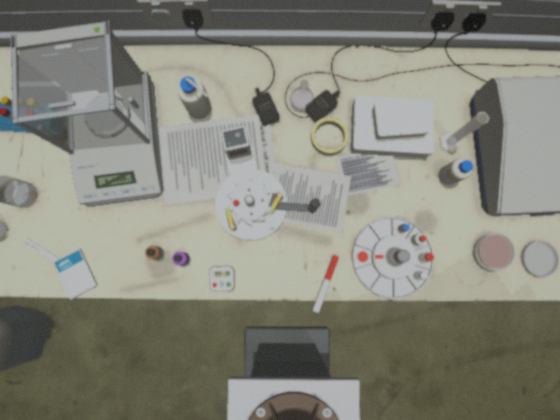

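View pics/s0.png

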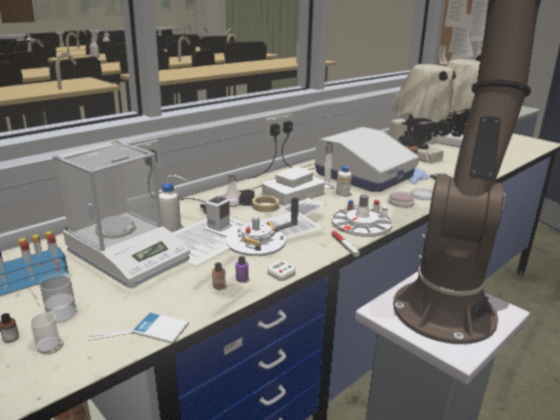

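Top view: the carousel is at (257,392) with its red pocket to the left. The station is at (201,250) with the red key at about (203,236), the lever handle at (206,313) and the reader at (140,236). The amber bottle is at (253,154), and the purple one at (258,180) is the decoy. I'll move above the carousel.

```bash
python3 -m inch '0.035 -0.025 0 0 0.0918;0.07 -0.05 0 0 0.0918;0.105 -0.076 0 0 0.0918;0.14 -0.1 0 0 0.0918;0.17 -0.123 0 0 0.0918' >/dev/null; python3 -m inch '0.04 -0.028 0 0 0.0918;0.08 -0.058 0 0 0.0918;0.12 -0.087 0 0 0.0918;0.155 -0.115 0 0 0.0918;0.155 -0.115 0 0 0.0918' 
python3 - <<'E'
from h import *
np.set_printoptions(precision=4,suppress=True)
print(tool([.446,-.243,.086])[0],tool([.446,-.243,.086])[2])
cal=arm.get_calibration("wrist");print(cal["pose"])
save("wrist","w1.png")
for n,z in dict(carousel_grip=.083,carousel=0,red_pocket=.006).items():
    for r in arm.place_of("wrist",n)[:2]: print(n,np.round(r["point"],1),round(r["conf"],2),at_z("wrist",r["point"],z,cal))
    for o in("top","scene"):
        for r in arm.look_for(o,n)[:1]: print(o,n,r)
E
```

```text
clock: 2.1
position: [0.4461, -0.2372, 0.4051]
ee_rot: [-3.083, -0.592, -0.004]
force: [-0.1, 0.0, 0.5]
width: 1.001
gripper_force: 0.0
[-0.0032  0.0058  0.1601] [[ 0.9289  0.3704  0.0022]
 [ 0.3704 -0.9289  0.0024]
 [ 0.003  -0.0014 -1.    ]]
[[ 0.3698  0.8903  0.2659  0.52  ]
 [-0.9291  0.3543  0.1059 -0.2073]
 [ 0.     -0.2862  0.9582  0.3854]
 [ 0.      0.      0.      1.    ]]
carousel_grip [198.2 296. ] 0.71 [ 0.4495 -0.2488  0.083 ]
top carousel_grip {'point': [259.1, 392.5], 'conf': 0.89}
scene carousel_grip {'point': [219.4, 364.2], 'conf': 0.65}
carousel [175.8 292.2] 0.6 [ 0.4524 -0.2464  0.    ]
top carousel {'point': [256.2, 392.2], 'conf': 0.89}
scene carousel {'point': [218.3, 363.0], 'conf': 0.87}
red_pocket [154.1 225.1] 0.93 [ 0.4488 -0.1698  0.006 ]
top red_pocket {'point': [258.7, 393.3], 'conf': 0.55}
```

View pics/w1.png

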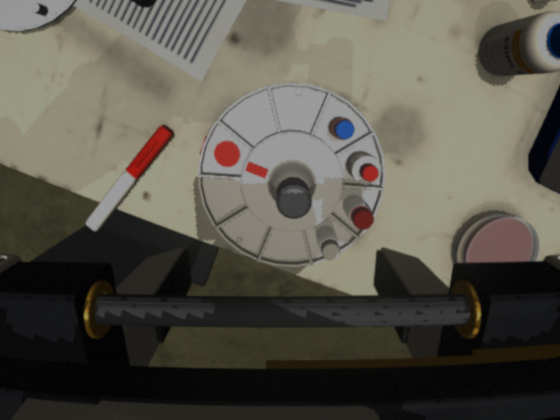

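The wrist view shows the carousel's post at about (205,294), the red disc at (153,227) and the red bar at (170,257). Next I'll fit these more precisely.

```bash
cat > car.py <<'E'
from h import *
def blobs(im,cal,cam,z,x0=0,mina=20):
    hsv=cv2.cvtColor(im,cv2.COLOR_BGR2HSV); m=((hsv[...,1]>150)&(hsv[...,2]>90)&((hsv[...,0]<8)|(hsv[...,0]>172))).astype(np.uint8)
    n,l,st,c=cv2.connectedComponentsWithStats(m)
    return [(st[i,4],np.round(c[i][::-1],1),at_z(cam,c[i][::-1],z,cal).round(4)) for i in range(1,n) if st[i,4]>=mina]
E
python3 - <<'E'
from car import *
cal=arm.get_calibration("wrist"); im=cv2.imread("pics/w1.png")
for z in(.006,.064):
    for b in blobs(im,cal,"wrist",z): print(z,b)
g=cv2.cvtColor(im,cv2.COLOR_BGR2GRAY)
# post top: dark blob
m=np.zeros_like(g); m[170:225,270:320]=(g[170:225,270:320]<75); 
n,l,st,c=cv2.connectedComponentsWithStats(m.astype(np.uint8)); print(st[1:],c[1:])
for z in(.064,.1): print(proj("wrist",[.4485,-.2455,z],cal))
cv2.imwrite("pics/c1.png",cv2.resize(im[80:270,190:390],None,fx=3,fy=3,interpolation=cv2.INTER_CUBIC))
E
```

```text
0.006 (np.int32(806), array([151.3, 148.5]), array([ 0.4186, -0.0984,  0.006 ]))
0.006 (np.int32(463), array([153.5, 226.6]), array([ 0.4463, -0.1791,  0.006 ]))
0.006 (np.int32(164), array([169.5, 256.4]), array([ 0.4414, -0.2149,  0.006 ]))
0.006 (np.int32(180), array([172.9, 369.9]), array([ 0.4826, -0.332 ,  0.006 ]))
0.006 (np.int32(227), array([219.7, 363.3]), array([ 0.4308, -0.3479,  0.006 ]))
0.064 (np.int32(806), array([151.3, 148.5]), array([ 0.4336, -0.1163,  0.064 ]))
0.064 (np.int32(463), array([153.5, 226.6]), array([ 0.4571, -0.1846,  0.064 ]))
0.064 (np.int32(164), array([169.5, 256.4]), array([ 0.4529, -0.215 ,  0.064 ]))
0.064 (np.int32(180), array([172.9, 369.9]), array([ 0.4878, -0.3141,  0.064 ]))
0.064 (np.int32(227), array([219.7, 363.3]), array([ 0.444 , -0.3275,  0.064 ]))
[[ 270  177   45   41 1187]] [[292.28475147 197.19460826]]
[185.4900083  285.63750345]
[195.29336712 286.12916186]
```

View pics/c1.png

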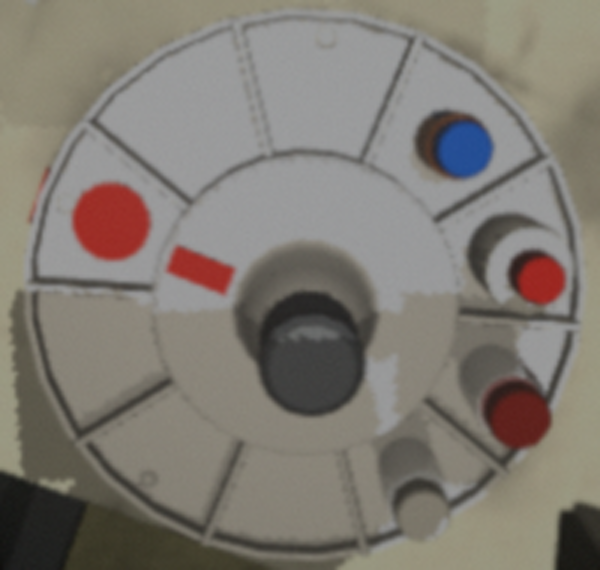

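```bash
python3 - <<'E'
from car import *
s=arm.observe();print(s["clock"],s["position"],s["dq"])
cal=arm.get_calibration("wrist"); im=save("wrist","w2.png"); cal2=arm.get_calibration("wrist")
print(np.abs(cal["pose"]-np.array(cal2["pose"])).max())
for b in blobs(im,cal,"wrist",.006): print(b)
for b in blobs(im,cal,"wrist",.064): print(b)
for n,z in dict(carousel_grip=.083,carousel=0,red_pocket=.006).items():
    for r in arm.place_of("wrist",n)[:2]: print(n,np.round(r["point"],1),round(r["conf"],2),at_z("wrist",r["point"],z,cal).round(4))
g=cv2.cvtColor(im,cv2.COLOR_BGR2GRAY); m=np.zeros_like(g); m[165:235,260:330]=(g[165:235,260:330]<75)
n,l,st,c=cv2.connectedComponentsWithStats(m); print(st[1:],c[1:])
# post top disc: bottom/left/right edges of dark blob
for i in range(1,n):
    if st[i,4]>500:
        x,y,w,h,_=st[i]; rr=(w)/2; top=(y+h-rr,x+w/2-.5); print(top,at_z("wrist",top,.1,cal))
print(tool([0,0,0])[1:])
E
```

```text
2.6 [ 0.44251314 -0.24413544  0.40471827] [-0.0050943  -0.0018561  -0.00272923 -0.00193335  0.00087175 -0.00102168
 -0.0005833 ]
0.0003446650961951847
(np.int32(812), array([146.5, 142.1]), array([ 0.4212, -0.0903,  0.006 ]))
(np.int32(469), array([147.5, 220.6]), array([ 0.4501, -0.1709,  0.006 ]))
(np.int32(164), array([163.2, 250.6]), array([ 0.4456, -0.2067,  0.006 ]))
(np.int32(186), array([164.5, 364.2]), array([ 0.4887, -0.3222,  0.006 ]))
(np.int32(245), array([212. , 358.4]), array([ 0.4372, -0.3387,  0.006 ]))
(np.int32(812), array([146.5, 142.1]), array([ 0.4358, -0.1094,  0.064 ]))
(np.int32(469), array([147.5, 220.6]), array([ 0.4603, -0.1777,  0.064 ]))
(np.int32(164), array([163.2, 250.6]), array([ 0.4565, -0.208 ,  0.064 ]))
(np.int32(186), array([164.5, 364.2]), array([ 0.493 , -0.3058,  0.064 ]))
(np.int32(245), array([212. , 358.4]), array([ 0.4494, -0.3198,  0.064 ]))
carousel_grip [190.  288.7] 0.74 [ 0.4497 -0.2477  0.083 ]
carousel [190.8 287.2] 0.38 [ 0.4298 -0.2554  0.    ]
red_pocket [145.5 220.9] 0.84 [ 0.4523 -0.1706  0.006 ]
[[265 170  42  41 905]
 [328 207   2   2   2]
 [321 233   9   2  15]] [[286.07845304 190.8320442 ]
 [328.5        207.5       ]
 [325.2        233.6       ]]
(np.float64(190.0), np.float64(285.5)) [ 0.45254003 -0.24336969  0.1       ]
(array([ 0.44278562, -0.24362825,  0.24570716]), array([[ 9.32589008e-01,  3.60940080e-01, -3.02951073e-05],
       [ 3.60940077e-01, -9.32589007e-01, -6.01740235e-05],
       [-4.99721009e-05,  4.51829145e-05, -9.99999998e-01]]))
```

```bash
python3 -m inch '0.0055 0.003 0.05 0 0.0918;0.0055 0.003 0.1 0 0.0918;0.0055 0.003 0.14 0 0.0918;0.0055 0.003 0.157 0 0.0918;0.0055 0.003 0.157 0 0.0918' >/dev/null
python3 -m inch '0 0 0 0 0.0918;0 0 0 0 0.02;0 0 0 0 0.02;0 0 0 0 0.02;0 0 0 0 0.02' 5
python3 -m inch '0 0 0 0 0.02;0 0 0 0 0.02;0 0 0 0 0.02;0 0 0 0 0.02;0 0 0 0 0.02' 5
python3 -c "
from h import *
s=arm.observe();print(s['joints'],tool([0,0,0])[1])"
```

```text
clock: 3.8
position: [0.4493, -0.2443, 0.2484]
ee_rot: [3.087, 0.577, 0.002]
force: [-0.2, 0.1, -0.7]
width: 0.702
gripper_force: 0.0
clock: 4.3
position: [0.4492, -0.2443, 0.2477]
ee_rot: [3.088, 0.577, 0.0]
force: [-0.4, -0.1, 0.5]
width: 0.327
gripper_force: 5.0
[ 0.50163126  0.45486245 -0.14255984  2.01053668  0.09922417  0.68251829
 -0.90482431] [ 0.449181   -0.24429796  0.08870801]
```

```bash
python3 -m inch '0 0 0 0 0.05;0 0 0 0 0.05;0 0 0 -0.14 0.05;0 0 0 -0.28 0.05;0 0 0 -0.42 0.05' >/dev/null
python3 -m inch '0 0 0 -0.14 0.05;0 0 0 -0.28 0.05;0 0 0 -0.42 0.05;0 0 0 -0.56 0.05;0 0 0 -0.7 0.05'
python3 -m inch '0 0 0 -0.14 0.05;0 0 0 -0.28 0.05;0 0 0 -0.42 0.05;0 0 0 -0.45 0.05;0 0 0 -0.45 0.05'
python3 -m inch '0 0 0 0 0.02;0 0 0 0 0.02;0 0 0 0 0.02;0 0 0 0 0.02;0 0 0 0 0.02' 40
python3 -c "
from h import *
s=arm.observe();print(s['joints'],tool([0,0,0])[1:])"
```

```text
clock: 5.3
position: [0.4491, -0.2442, 0.2477]
ee_rot: [2.303, 2.136, -0.0]
force: [-0.2, -0.6, -0.4]
width: 0.542
gripper_force: 0.0
clock: 5.8
position: [0.449, -0.2443, 0.2476]
ee_rot: [-1.78, -2.589, -0.0]
force: [-0.6, 0.5, -0.1]
width: 0.547
gripper_force: 0.0
clock: 6.3
position: [0.449, -0.2442, 0.2477]
ee_rot: [-1.777, -2.591, 0.0]
force: [-1.0, -0.2, 0.7]
width: 0.32
gripper_force: 40.0
[ 0.80775957  0.51348904 -0.55582086  1.98516862  0.39089063  0.74890161
  0.38709641] (array([ 0.44897146, -0.2442223 ,  0.08873626]), array([[-3.60200694e-01,  9.32874781e-01, -3.19845930e-04],
       [ 9.32874836e-01,  3.60200669e-01, -1.34996800e-04],
       [-1.07263930e-05, -3.47002160e-04, -9.99999940e-01]]))
```

```bash
python3 -m inch '0 0 -0.03 0 0.02;0 0 -0.07 0 0.02;0 0 -0.11 0 0.02;0 0 -0.14 0 0.02;0 0 -0.14 0 0.02' >/dev/null
python3 -m inch '0 0 0 0 0.02;0 0 0 0 0.02;0 0 0 0 0.02'
python3 - <<'E'
from car import *
cal=arm.get_calibration("wrist"); im=save("wrist","w3.png"); t,g,M=tool([.581,.108,.2]); print(t,g)
print("spindle in wrist",proj("wrist",[.581,.108,.044],cal))
zu=g[2]-.0887
for b in blobs(im,cal,"wrist",zu+.006): print(b, np.degrees(np.arctan2(*(b[2]-g)[[1,0]])),np.linalg.norm((b[2]-g)[:2]))
for n in("spindle","lever_grip","red_pocket"):
    for r in arm.place_of("wrist",n)[:2]: print(n,np.round(r["point"],1),round(r["conf"],2),at_z("wrist",r["point"],dict(spindle=.044,lever_grip=.075,red_pocket=zu+.006)[n],cal).round(4))
it=save("top","t3.png",(150,250,190,340),5); 
import cv2
im=cv2.imread("pics/t0.png")
for b in blobs(im,None,"top",.06,mina=5): print(b)
E
```

```text
clock: 7.1
position: [0.4486, -0.2442, 0.3861]
ee_rot: [-1.774, -2.589, 0.0]
force: [0.2, 0.0, -3.1]
width: 0.316
gripper_force: 40.0
[0.28032488 0.25069164 0.02747776] [ 0.44836414 -0.24391876  0.22728145]
spindle in wrist [-108.68834642  558.42666258]
(np.int32(1141), array([ 24.4, 314.1]), array([ 0.4223, -0.1219,  0.1446])) 102.05760834762322 0.12477146323057026
(np.int32(1545), array([117.1, 327.5]), array([ 0.4501, -0.1681,  0.1446])) 88.68845285747183 0.07583863120188447
(np.int32(568), array([178. , 307.1]), array([ 0.4528, -0.2079,  0.1446])) 82.97914513508974 0.03629088168076256
(np.int32(56), array([357. , 240.8]), array([ 0.4585, -0.355 ,  0.1446])) -84.78635585394679 0.11154271315194161
lever_grip [ 23.1 512.5] 0.74 [ 0.5682 -0.0424  0.075 ]
red_pocket [116.5 325.7] 0.89 [ 0.4489 -0.1682  0.1446]
(np.int32(27), array([111. ,   2.2]), array([0.8065, 0.7468, 0.06  ]))
(np.int32(6), array([202. , 235.5]), array([0.5748, 0.1444, 0.06  ]))
(np.int32(10), array([238. , 422.8]), array([ 0.4906, -0.305 ,  0.06  ]))
(np.int32(37), array([256.2, 362.2]), array([ 0.4466, -0.1583,  0.06  ]))
(np.int32(29), array([256.6, 429.1]), array([ 0.4464, -0.3182,  0.06  ]))
(np.int32(94), array([267.3, 331.3]), array([ 0.4203, -0.0848,  0.06  ]))
```

View pics/w3.png

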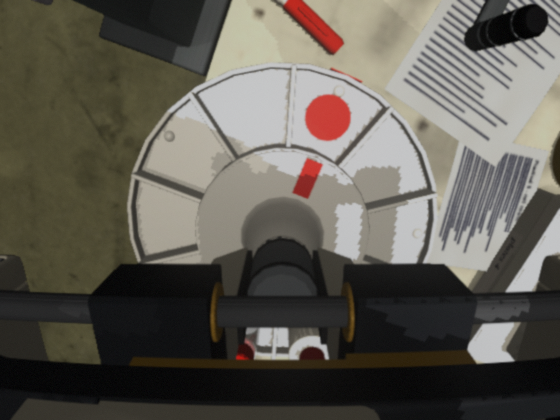

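View pics/t3.png

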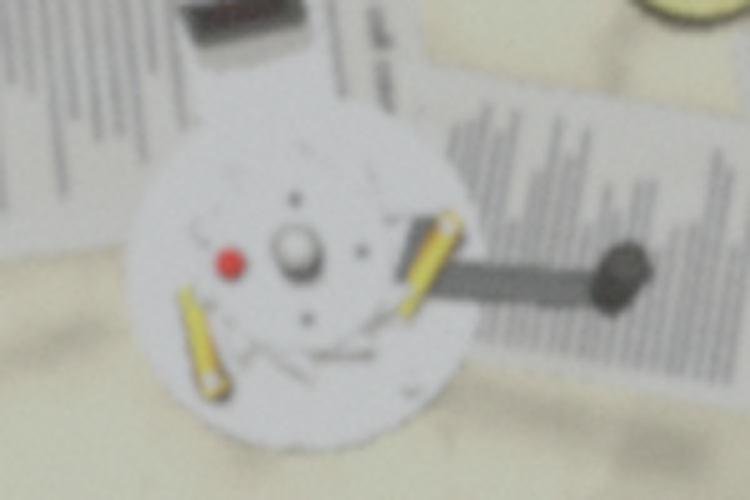

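In the top crop the key is at (230,265), the spindle top at (297,245) and the lever handle at (622,278). The wrist view shows the carousel held straight, with its red pocket at (117,327). I'll move partway so the wrist camera sees the station directly.

```bash
python3 -m inch '0.02 0.04 0 0 0.02;0.04 0.08 0 0 0.02;0.06 0.12 0 0 0.02;0.08 0.16 0 0 0.02;0.1 0.2 0 0 0.02' >/dev/null
python3 -m inch '0.02 0.04 0 0 0.02;0.025 0.05 0 0 0.02;0.025 0.05 0 0 0.02;0.025 0.05 0 0 0.02;0.025 0.05 0 0 0.02'
python3 - <<'E'
from car import *
cal=arm.get_calibration("wrist"); im=save("wrist","w4.png"); t,g,M=tool([.581,.108,.2]); print(t,g)
zu=g[2]-.0887
for z in(zu+.006,zu+.064,.06):
  for b in blobs(im,cal,"wrist",z): print(round(z,3),b, np.degrees(np.arctan2(*(b[2]-g)[[1,0]])),np.linalg.norm((b[2]-g)[:2]))
for n,z in dict(spindle=.044,lever_grip=.075,read_spot=.0835).items():
    for r in arm.place_of("wrist",n)[:2]: print(n,np.round(r["point"],1),round(r["conf"],2),at_z("wrist",r["point"],z,cal).round(4))
print("top: key",at_z("top",(202.6,235.6),.06),"spin",at_z("top",(198.7,249.1),.087),"disc",at_z("top",(204.5,250.3),.005))
cv2.imwrite("pics/c4.png",cv2.resize(im[0:200,180:560],None,fx=2,fy=2,interpolation=cv2.INTER_CUBIC))
E
```

```text
clock: 8.35
position: [0.6366, -0.0392, 0.3875]
ee_rot: [-1.779, -2.589, 0.002]
force: [-0.1, -0.5, -3.3]
width: 0.321
gripper_force: 40.0
[0.15754185 0.00100564 0.02849373] [ 0.6365567  -0.03939908  0.22862345]
0.146 (np.int32(1539), array([117.2, 327.4]), array([0.6386, 0.0361, 0.1459])) 88.44973148350384 0.07552672873862945
0.146 (np.int32(650), array([156.7,  69.4]), array([ 0.4915, -0.0451,  0.1459])) -177.74936003039883 0.1451686842041943
0.146 (np.int32(572), array([177.9, 307. ]), array([ 0.6412, -0.0036,  0.1459])) 82.609742795495 0.036098956244475795
0.146 (np.int32(59), array([356.8, 240.7]), array([ 0.6467, -0.1509,  0.1459])) -84.80207883122775 0.11196133615102367
0.204 (np.int32(1539), array([117.2, 327.4]), array([0.631 , 0.0358, 0.2039])) 94.22608773411012 0.07540410568958825
0.204 (np.int32(650), array([156.7,  69.4]), array([ 0.5224, -0.0242,  0.2039])) 172.4161119640161 0.11516407633532368
0.204 (np.int32(572), array([177.9, 307. ]), array([0.633 , 0.0065, 0.2039])) 94.43097126060233 0.04603668135890903
0.204 (np.int32(59), array([356.8, 240.7]), array([ 0.637 , -0.1023,  0.2039])) -89.59621007677603 0.06290247809230491
0.06 (np.int32(1539), array([117.2, 327.4]), array([0.6499, 0.0366, 0.06  ])) 80.04196696743591 0.0771615474259878
0.06 (np.int32(650), array([156.7,  69.4]), array([ 0.4457, -0.0761,  0.06  ])) -169.1151375341167 0.19435338292569423
0.06 (np.int32(572), array([177.9, 307. ]), array([ 0.6535, -0.0184,  0.06  ])) 51.10136416759562 0.026982159250626428
0.06 (np.int32(59), array([356.8, 240.7]), array([ 0.661, -0.223,  0.06 ])) -82.4166474116603 0.18522087150566724
spindle [  1.  281.6] 0.74 [0.5794 0.1119 0.044 ]
read_spot [  6.1 382.1] 0.97 [0.6535 0.1269 0.0835]
top: key [0.5732941  0.14416344 0.06      ] spin [0.57841145 0.10980672 0.087     ] disc [0.57750069 0.11246323 0.005     ]
```

View pics/c4.png

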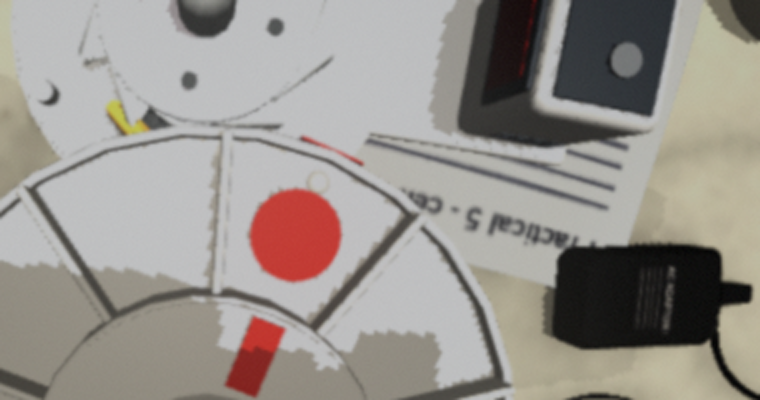

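The crop shows the spindle base at its top edge (205,10), the reader window at right and the red disc at (295,235). I'll go 30 mm nearer and measure the spindle again.

```bash
python3 -m inch '0.03 0 0 0 0.02;0.03 0 0 0 0.02;0.03 0 0 0 0.02;0.03 0 0 0 0.02'
python3 - <<'E'
from car import *
cal=arm.get_calibration("wrist"); im=save("wrist","w5.png"); t,g,M=tool([.581,.108,.2]); print(t,g)
for n,z in dict(spindle=.044,read_spot=.0835).items():
    for r in arm.place_of("wrist",n)[:2]: print(n,np.round(r["point"],1),round(r["conf"],2),at_z("wrist",r["point"],z,cal).round(4))
for b in blobs(im,cal,"wrist",.06): print(b)
print("holes",at_z("top",(201.4,249.7),.044))
for p in([.5794,.1105,.044],[.5794,.1105,.088]): print(proj("wrist",p,cal))
cv2.imwrite("pics/c5.png",cv2.resize(im[0:120,200:400],None,fx=4,fy=4,interpolation=cv2.INTER_CUBIC))
E
```

```text
clock: 8.95
position: [0.6265, -0.0103, 0.3878]
ee_rot: [1.777, 2.59, -0.001]
force: [0.2, -0.4, -3.4]
width: 0.319
gripper_force: 40.0
[1.27038978e-01 1.23103060e-04 2.86350786e-02] [ 0.62655426 -0.0105714   0.2287144 ]
spindle [ 41.  279.8] 0.86 [0.5794 0.1104 0.044 ]
read_spot [ 46.7 382.6] 0.73 [0.6557 0.1297 0.0835]
(np.int32(94), array([  2.6, 291.9]), array([0.5789, 0.139 , 0.06  ]))
(np.int32(1539), array([117.2, 327.3]), array([0.64  , 0.0657, 0.06  ]))
(np.int32(574), array([178. , 307.1]), array([0.6437, 0.0105, 0.06  ]))
(np.int32(603), array([185.1,  72.7]), array([ 0.4443, -0.0724,  0.06  ]))
(np.int32(58), array([356.6, 240.5]), array([ 0.6512, -0.194 ,  0.06  ]))
holes [0.57907318 0.1113499  0.044     ]
[ 40.82858866 279.80328342]
[ 30.95581502 279.4598366 ]
```

View pics/c5.png

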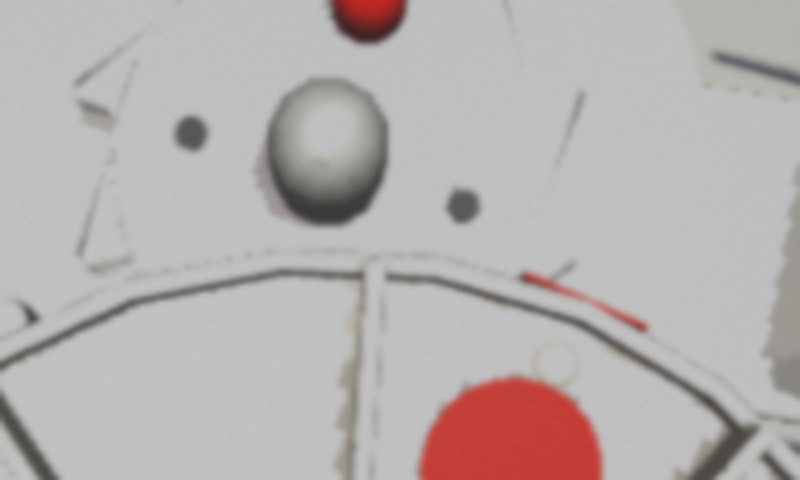

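```bash
python3 -m inch '0.04 0 0 -0.08 0.02;0.08 0 0 -0.16 0.02;0.115 0 0 -0.16 0.02;0.1302 0 0 -0.16 0.02;0.1302 0 0 -0.16 0.02' >/dev/null
python3 -m inch '0 0 0 0 0.02;0 0 0.02 0 0.02;0 0 0.044 0 0.02;0 0 0.044 0 0.02;0 0 0.044 0 0.02'
python3 - <<'E'
from car import *
t,g,M=tool([.58,.111,.1327]); print(t,g)
cal=arm.get_calibration("wrist"); im=save("wrist","w6.png")
zu=g[2]-.0887
for b in blobs(im,cal,"wrist",zu+.006): print(b, np.degrees(np.arctan2(*(b[2]-g)[[1,0]])),np.linalg.norm((b[2]-g)[:2]))
E
python3 -m inch '0 0 0.006 0 0.02;0 0 0.012 0 0.02;0 0 0.016 0 0.02;0 0 0.016 0 0.02'
```

```text
clock: 10.1
position: [0.58, 0.1105, 0.3437]
ee_rot: [-1.566, -2.723, 0.002]
force: [0.1, 0.7, -2.7]
width: 0.316
gripper_force: 40.0
[0.00043496 0.00041083 0.05200163] [0.57990722 0.11044989 0.18470208]
(np.int32(1534), array([117.2, 327.3]), array([0.5701, 0.1852, 0.102 ])) 97.4745208915289 0.07539071822583006
(np.int32(572), array([178., 307.]), array([0.579 , 0.1463, 0.102 ])) 91.44961848052135 0.03586158605523362
(np.int32(535), array([276. ,  44.4]), array([ 0.4501, -0.0123,  0.102 ])) -136.60062864710162 0.17865455784656883
(np.int32(58), array([356.8, 240.7]), array([0.6078, 0.0017, 0.102 ])) -75.61455714484583 0.1122699684917022
clock: 10.55
position: [0.5792, 0.1118, 0.3271]
ee_rot: [-1.563, -2.724, 0.001]
force: [-0.6, -0.6, -3.4]
width: 0.318
gripper_force: 40.0
```

```bash
python3 -m inch '0 0 0.006 0 0.02;0 0 0.012 0 0.02;0 0 0.016 0 0.02;0 0 0.016 0 0.02'; python3 -m inch '0 0 0.004 0 0.02;0 0 0.008 0 0.02;0 0 0.012 0 0.02;0 0 0.016 0 0.02;0 0 0.016 0 0.02'
```

```text
clock: 10.95
position: [0.5792, 0.1118, 0.3109]
ee_rot: [-1.563, -2.724, 0.002]
force: [0.2, 0.3, -3.8]
width: 0.32
gripper_force: 40.0
clock: 11.45
position: [0.5794, 0.1119, 0.2951]
ee_rot: [-1.563, -2.724, 0.001]
force: [-0.3, -0.3, -3.2]
width: 0.322
gripper_force: 40.0
```

```bash
python3 -m inch '0 0 0.002 0 0.02;0 0 0.004 0 0.02;0 0 0.004 0 0.02;0 0 0.004 0 0.02'; python3 -m inch '0 0 0.001 0 0.06;0 0 0.001 0 0.06;0 0 0.001 0 0.06;0 0 0 0 0.06'
python3 -m inch '0 0 -0.03 0 0.0918;0 0 -0.07 0 0.0918;0 0 -0.12 0 0.0918;0 0 -0.17 0 0.0918;0 0 -0.17 0 0.0918'
python3 - <<'E'
from car import *
print(tool([0,0,0])[1])
for n,z in dict(carousel=.044,carousel_grip=.127,red_pocket=.05,bottle_mid=.0335,lever_grip=.075).items():
    for c in("top","scene"):
        if n=="carousel":arm.get_image(c)
        for r in arm.place_of(c,n)[:2]: print(n,c,np.round(r["point"],1),round(r["conf"],2),at_z(c,r["point"],z).round(4))
save("top","t6.png"); im=cv2.imread("pics/t6.png")
for b in blobs(im,None,"top",.05,mina=5): print(b)
E
```

```text
clock: 11.85
position: [0.5795, 0.112, 0.2918]
ee_rot: [1.563, 2.725, 0.0]
force: [0.2, 0.4, -2.2]
width: 0.314
gripper_force: 40.0
clock: 12.25
position: [0.5795, 0.112, 0.2918]
ee_rot: [1.563, 2.725, 0.0]
force: [-0.2, 0.2, 0.8]
width: 0.614
gripper_force: 0.0
clock: 12.75
position: [0.5802, 0.1135, 0.4693]
ee_rot: [1.559, 2.718, 0.013]
force: [0.7, 0.7, -0.2]
width: 0.994
gripper_force: 0.0
[0.58194737 0.11394423 0.31027756]
carousel scene [228.7 253.6] 0.81 [0.5825 0.1148 0.044 ]
carousel_grip scene [203.6 256. ] 0.92 [0.5782 0.1089 0.127 ]
red_pocket scene [227.7 254.4] 0.73 [0.5769 0.1164 0.05  ]
red_pocket scene [236.7 236.5] 0.68 [0.566  0.1943 0.05  ]
bottle_mid top [250.6 153.6] 0.7 [0.4575 0.3453 0.0335]
bottle_mid top [258.9 178.9] 0.48 [0.4379 0.2823 0.0335]
bottle_mid scene [268.8 241.5] 0.87 [0.4383 0.28   0.0335]
bottle_mid scene [274.2 218.8] 0.51 [0.4561 0.3412 0.0335]
lever_grip scene [206.1 293.5] 0.71 [ 0.5753 -0.0478  0.075 ]
(np.int32(27), array([110.9,   2.4]), array([0.8106, 0.7536, 0.05  ]))
```

The carousel is seated, with its underside at 44.1 mm. Next is the amber bottle.

```bash
python3 -m inch '0.04 0.002 0 0.1 0.0918;0.085 0.004 0 0.2 0.0918;0.13 0.006 0 0.3 0.0918;0.175 0.007 0.02 0.39 0.0918;0.22 0.008 0.04 0.39 0.0918' >/dev/null
python3 -c "
from h import *
print(tool([.4565,.341,.15]), arm.observe()['joints'])"
```

```text
(array([ 0.03547056, -0.0137039 ,  0.11291879]), array([0.47465456, 0.30760239, 0.26292308]), array([[-1.34841891e-01,  9.90865431e-01,  1.83385476e-03],
       [ 9.90866934e-01,  1.34840475e-01,  8.75362970e-04],
       [ 6.20089059e-04,  1.93514164e-03, -9.99997935e-01]])) [-0.16679618  0.41299848 -0.69746799  1.65542169  0.28397236  1.17493521
 -0.79772449]
```

```bash
python3 -m inch '0.036 -0.014 0.04 0 0.0918;0.036 -0.014 0.06 0 0.0918;0.036 -0.014 0.06 0 0.0918;0.036 -0.014 0.06 0 0.0918;0.036 -0.014 0.06 0 0.0918'
python3 - <<'E'
from car import *
t,g,M=tool([.4565,.341,.04]); print(t,g,M[:,1])
cal=arm.get_calibration("wrist"); im=save("wrist","w7.png")
for n,z in dict(bottle_mid=.0335,bottle=0).items():
    for r in arm.place_of("wrist",n)[:2]: print(n,np.round(r["point"],1),round(r["conf"],2),at_z("wrist",r["point"],z,cal).round(4))
for p in([.4565,.341,.067],[.4565,.341,0]): print(proj("wrist",p,cal))
E
```

```text
clock: 14.4
position: [0.4576, 0.3391, 0.3632]
ee_rot: [2.064, 2.368, 0.003]
force: [-0.4, -0.2, 0.4]
width: 1.0
gripper_force: 0.0
[ 0.00178766 -0.00149371  0.16418199] [0.45791399 0.33928104 0.20418343] [0.99063175 0.13654582 0.00199587]
bottle_mid [187.3 277.3] 0.91 [0.4547 0.3438 0.0335]
bottle_mid [255.2 252.8] 0.66 [0.4403 0.2746 0.0335]
bottle [240.6 257.8] 0.83 [0.4428 0.2765 0.    ]
[200.56668181 278.59618167]
[182.45980288 279.0449304 ]
```

View pics/w7.png

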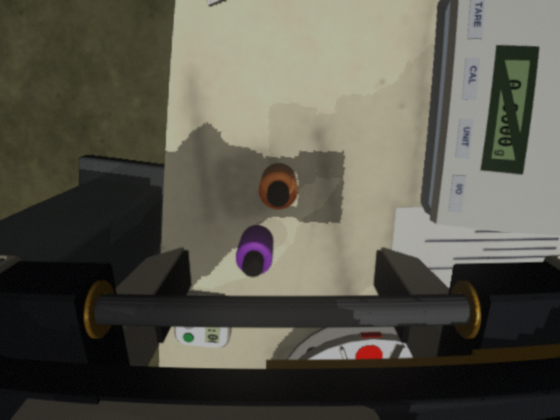

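The amber bottle's cap is at (190,279) and the purple one at (250,254), clear of the jaws. I'll descend and grip.

```bash
python3 -m inch '0.0046 -0.002 0.04 0 0.0918;0.0046 -0.002 0.085 0 0.0918;0.0046 -0.002 0.13 0 0.0918;0.0046 -0.002 0.16 0 0.0918;0.0046 -0.002 0.16 0 0.0918' >/dev/null; python3 -m inch '0 0 0.003 0 0.0918;0 0 0.003 0 0.02;0 0 0.003 0 0.02;0 0 0.003 0 0.02;0 0 0.003 0 0.02' 12
python3 -m inch '0 0 0 0 0.02;0 0 0 0 0.02;0 0 0 0 0.02;0 0 0 0 0.02;0 0 0 0 0.02' 
python3 - <<'E'
from car import *
t,g,M=tool([.455,.3435,.04]); print(t,g,M[:,1])
cal=arm.get_calibration("wrist"); im=save("wrist","w8.png")
for n,z in dict(bottle_mid=.0335,).items():
    for r in arm.place_of("wrist",n)[:2]: print(n,np.round(r["point"],1),round(r["conf"],2),at_z("wrist",r["point"],z,cal).round(4))
E
```

```text
clock: 15.55
position: [0.4541, 0.3441, 0.1996]
ee_rot: [2.062, 2.37, 0.002]
force: [-0.3, 0.1, 0.3]
width: 0.699
gripper_force: 0.0
clock: 16.05
position: [0.4539, 0.3439, 0.1987]
ee_rot: [2.062, 2.37, -0.0]
force: [-0.2, -0.6, -0.9]
width: 0.369
gripper_force: 12.0
[-0.00054271  0.001071   -0.0003235 ] [0.45386413 0.3438891  0.03967652] [ 9.90361609e-01  1.38505870e-01 -8.34964305e-05]
bottle_mid [280.5 284. ] 0.84 [0.4559 0.3445 0.0335]
bottle_mid [248.4 284.3] 0.26 [0.4538 0.3604 0.0335]
```

View pics/w8.png

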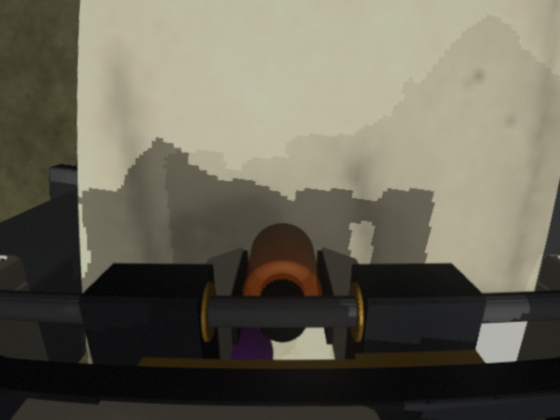

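Bottle held, 33.9 mm between the pads. I'll check the red pocket's position before placing.

```bash
python3 -m inch '0 0 -0.04 0 0.02;0 0 -0.08 0 0.02;0 0 -0.12 0 0.02;0 0 -0.12 0 0.02' 
python3 - <<'E'
from car import *
t,g,M=tool([.5695,.1863,.16]); print(t,g)
ax=np.array([.5795,.112])
for c in("top","scene"):
  im=save(c,c+"9.png")
  for b in blobs(im,None,c,.05,mina=4): print(c,b,np.degrees(np.arctan2(*(b[2][:2]-ax)[::-1])),np.linalg.norm(b[2][:2]-ax))
  for r in arm.place_of(c,"red_pocket")[:2]: print(c,np.round(r["point"],1),round(r["conf"],2),at_z(c,r["point"],.05).round(4))
# wrist w7 with tool pose then
s=arm.observe();T=np.eye(4);T[:3,:3]=M;T[:3,3]=s["position"];C=np.linalg.inv(T)@np.array(arm.get_calibration("wrist")["pose"])
T7=np.eye(4);T7[:3,:3]=M;T7[:3,3]=[.4578,.3393,.3633];cal=arm.get_calibration("wrist");cal["pose"]=T7@C
for b in blobs(cv2.imread("pics/w7.png"),cal,"wrist",.05): print(b)
print(M[:,1])
E
```

```text
clock: 16.55
position: [0.4546, 0.3456, 0.324]
ee_rot: [2.061, 2.369, 0.013]
force: [1.0, 0.9, -1.3]
width: 0.368
gripper_force: 12.0
[-0.17444261  0.09053688  0.00479463] [0.45563692 0.3464895  0.16496618]
top (np.int32(27), array([110.9,   2.4]), array([0.8106, 0.7536, 0.05  ])) 70.1913213333896 0.6819514425529138
top (np.int32(10), array([175.5, 270.2]), array([0.6429, 0.0616, 0.05  ])) -38.48303818784567 0.08099209838002717
top (np.int32(23), array([193.1, 279.2]), array([0.5991, 0.0392, 0.05  ])) -74.93151184050782 0.07539230729988305
top (np.int32(14), array([204.6, 218.5]), array([0.5696, 0.1868, 0.05  ])) 97.53944513950933 0.07545230281442707
top (np.int32(90), array([267.3, 331.3]), array([ 0.4204, -0.086 ,  0.05  ])) -128.78310813033974 0.2540015944831843
top [206.3 214.9] 0.65 [0.5655 0.1955 0.05  ]
scene (np.int32(6), array([235.3, 237.8]), array([0.5703, 0.186 , 0.05  ])) 97.08689541007367 0.074569698939985
scene (np.int32(5), array([243.4,  23.8]), array([0.9258, 0.6757, 0.05  ])) 58.436185174333566 0.661574923950417
scene [232.8 234.4] 0.91 [0.5897 0.1833 0.05  ]
scene [234.2 218.7] 0.73 [0.6127 0.2239 0.05  ]
(np.int32(295), array([352.8, 368.8]), array([0.5687, 0.1891, 0.05  ]))
[0.99033357 0.13852644 0.00706076]
```

```bash
python3 -m inch '-0.04 0.022 0 0 0.02;-0.08 0.044 0 0 0.02;-0.12 0.066 0 0 0.02;-0.155 0.083 0 0 0.02;-0.172 0.0925 0 0 0.02' >/dev/null
python3 -m inch '0 0 0 0 0.02;0 0 0 0 0.02;0 0 0 0 0.02;0 0 0 0 0.02'
python3 -c "
from h import *
print(tool([.5697,.1865,.091]))"
```

```text
clock: 17.65
position: [0.5685, 0.1877, 0.3185]
ee_rot: [-2.059, -2.372, 0.0]
force: [0.2, -0.3, -1.9]
width: 0.367
gripper_force: 12.0
(array([-0.001481  ,  0.00121362,  0.06846906]), array([0.5683419 , 0.18777535, 0.15947049]), array([[-1.40832105e-01,  9.90033202e-01, -7.59398347e-04],
       [ 9.90033414e-01,  1.40832359e-01,  2.91634036e-04],
       [ 3.95675239e-04, -7.10758303e-04, -9.99999669e-01]]))
```

```bash
python3 -m inch '-0.0012 0.001 0.025 0 0.02;-0.0012 0.001 0.045 0 0.02;-0.0012 0.001 0.06 0 0.02;-0.0012 0.001 0.068 0 0.02;-0.0012 0.001 0.069 0 0.02'; python3 -m inch '0 0 0.001 0 0.02;0 0 0.001 0 0.02;0 0 0.001 0 0.048;0 0 0.001 0 0.048;0 0 0.001 0 0.048'
python3 -m inch '0 0 -0.03 0 0.06;0 0 -0.06 0 0.06;0 0 -0.1 0 0.06;0 0 -0.15 0 0.0918;0 0 -0.15 0 0.0918'
```

```text
clock: 18.15
position: [0.5701, 0.1857, 0.2491]
ee_rot: [-2.061, -2.371, 0.001]
force: [-1.2, -0.3, 2.1]
width: 0.366
gripper_force: 12.0
clock: 18.65
position: [0.5706, 0.1853, 0.249]
ee_rot: [2.062, 2.37, 0.001]
force: [0.5, -0.3, -0.3]
width: 0.518
gripper_force: 0.0
clock: 19.15
position: [0.5715, 0.1869, 0.4057]
ee_rot: [2.059, 2.367, 0.015]
force: [0.5, 1.5, -0.8]
width: 0.777
gripper_force: 0.0
```

```bash
python3 -m inch '-0.045 -0.007 0 0.1 0.0918;-0.09 -0.014 0 0.2 0.0918;-0.135 -0.021 0 0.3 0.0918;-0.18 -0.028 0 0.4 0.0918;-0.225 -0.034 0 0.49 0.0918' >/dev/null
python3 -m inch '0 0 0 0 0.0918;0 0 0 0 0.0918;0 0 0 0 0.0918;0 0 0 0 0.0918'
python3 - <<'E'
from car import *
t,g,M=tool([.568,-.0425,.09]); print(t,g,M[:,1],arm.observe()["joints"])
cal=arm.get_calibration("wrist"); im=save("wrist","w10.png"); sc=save("scene","s10.png")
for c,cl in(("wrist",cal),("scene",None)):
  for n,z in dict(lever_grip=.075,bottle_mid=.0835).items():
    for r in arm.place_of(c,n)[:2]: print(c,n,np.round(r["point"],1),round(r["conf"],2),at_z(c,r["point"],z,cl).round(4))
v=np.zeros((420,760,3),np.uint8); v[:,:480]=im[:,60:540]; v[:280,480:]=cv2.resize(sc[160:300,200:340],None,fx=2,fy=2); cv2.imwrite("pics/v10.png",v)
E
```

```text
clock: 20.05
position: [0.568, -0.0406, 0.3988]
ee_rot: [-2.572, -1.803, -0.001]
force: [1.1, 0.3, 0.7]
width: 0.998
gripper_force: 0.0
[-0.00200982  0.00066442  0.14983027] [ 0.56802004 -0.04047809  0.23983158] [ 9.39994037e-01 -3.41190868e-01  4.39963545e-05] [ 0.36698394  0.40668114 -0.53538423  1.68583705  0.22648311  1.11100729
 -0.58186722]
wrist lever_grip [196.7 287.1] 0.57 [ 0.5727 -0.0439  0.075 ]
wrist bottle_mid [40.2 52.2] 0.68 [0.4388 0.1481 0.0835]
scene lever_grip [207.  290.8] 0.68 [ 0.5759 -0.0361  0.075 ]
scene bottle_mid [269.4 242.7] 0.68 [0.3696 0.3315 0.0835]
scene bottle_mid [223.2 239.7] 0.54 [0.576  0.1737 0.0835]
```

View pics/v10.png

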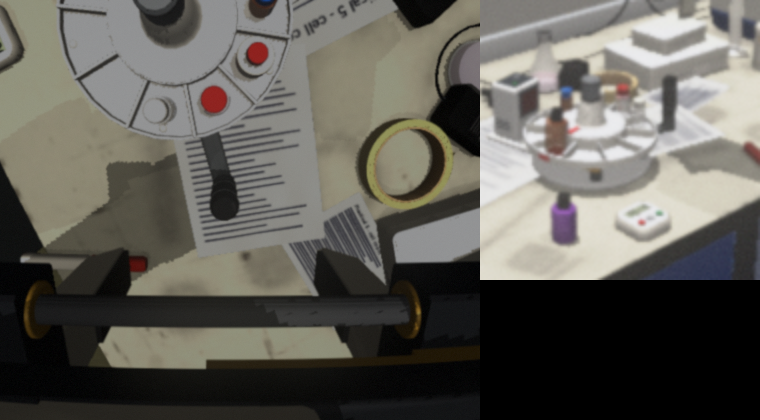

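The bottle stands in the red pocket (scene crop, about (555,130)). The lever handle is at wrist pixel (200,284). I'll pinch it.

```bash
python3 -m inch '-0.0015 0.003 0.05 0 0.0918;-0.0015 0.003 0.1 0 0.0918;-0.0015 0.003 0.135 0 0.0918;-0.0015 0.003 0.151 0 0.0918;-0.0015 0.003 0.151 0 0.0918' >/dev/null
python3 -m inch '0 0 0 0 0.03;0 0 0 0 0.015;0 0 0 0 0.015;0 0 0 0 0.015;0 0 0 0 0.015' 20
python3 -m inch '0 0 0 0 0.015;0 0 0 0 0.015;0 0 0 0 0.015;0 0 0 0 0.015;0 0 0 0 0.015' 20
python3 -c "
from h import *
print(tool([.5705,-.043,.09]))"
```

```text
clock: 21.35
position: [0.5704, -0.0447, 0.2483]
ee_rot: [2.575, 1.799, 0.001]
force: [-0.2, 0.1, -0.2]
width: 0.615
gripper_force: 0.0
clock: 21.85
position: [0.5701, -0.0445, 0.2477]
ee_rot: [-2.575, -1.799, 0.0]
force: [-0.7, 1.0, 0.9]
width: 0.265
gripper_force: 20.0
(array([ 0.00154526, -0.00013417, -0.0013402 ]), array([ 0.5700944 , -0.04449707,  0.08865977]), array([[ 3.43733317e-01,  9.39067249e-01, -3.29126123e-04],
       [ 9.39067307e-01, -3.43733298e-01,  1.13951735e-04],
       [-6.12326532e-06, -3.48240590e-04, -9.99999939e-01]]))
```

```bash
cat > arc.py <<'E'
import sys
from h import *
ax=np.array([.5795,.112])
def st():
    t,g,M=tool([0,0,0]); d=g[:2]-ax; return g,M,np.degrees(np.arctan2(d[1],d[0])),np.linalg.norm(d)
def arc(angs,r=.155):
    g,M,a,rr=st(); print("now",round(a,2),round(rr,4),g.round(4),arm.observe()["clock"])
    for x in angs:
        p=ax+r*np.array([np.cos(np.radians(x)),np.sin(np.radians(x))]); q=M.T@(np.r_[p,g[2]]-g); print(x,q.round(4))
if __name__=="__main__": arc([float(v) for v in sys.argv[1:]])
E
python3 arc.py -92 -90 -86 -82 -78 -74 -70 -66 -62 -58 -54 -50
```

```text
now -93.44 0.1568 [ 0.5701 -0.0445  0.0887] 21.85
-92.0 [ 0.0029  0.0032 -0.    ]
-90.0 [ 0.0046  0.0083 -0.    ]
-86.0 [ 0.0087  0.0183 -0.    ]
-82.0 [ 0.0135  0.0281 -0.    ]
-78.0 [ 0.0189  0.0374 -0.    ]
-74.0 [ 0.025   0.0464 -0.    ]
-70.0 [ 0.0316  0.0549 -0.    ]
-66.0 [ 0.0389  0.0629 -0.    ]
-62.0 [ 0.0467  0.0704 -0.    ]
-58.0 [ 0.055   0.0774 -0.    ]
-54.0 [ 0.0638  0.0837 -0.    ]
-50.0 [ 0.0729  0.0894 -0.    ]
```

```bash
python3 -m inch '0.0046 0.0083 0 0 0.015;0.0087 0.0183 0 0 0.015;0.0087 0.0183 0 0 0.015;0.0087 0.0183 0 0 0.015' 30; python3 arc.py -90 -86 -82 -78 -74 -70 
```

```text
clock: 22.25
position: [0.5905, -0.0431, 0.2476]
ee_rot: [2.575, 1.799, -0.002]
force: [-2.4, -1.5, 2.3]
width: 0.263
gripper_force: 30.0
now -85.98 0.1556 [ 0.5904 -0.0433  0.0886] 22.25
-90.0 [-0.0035 -0.0103  0.    ]
-86.0 [ 0.0006 -0.0003 -0.    ]
-82.0 [ 0.0053  0.0094 -0.    ]
-78.0 [ 0.0108  0.0188 -0.    ]
-74.0 [ 0.0168  0.0277 -0.    ]
-70.0 [ 0.0235  0.0362 -0.    ]
```

```bash
python3 -m inch '0.0053 0.0094 0 0 0.015;0.0053 0.0094 0 0 0.015;0.0053 0.0094 0 0 0.015' ;python3 -m inch '0.0055 0.0094 0 0 0.015;0.0055 0.0094 0 0 0.015;0.0055 0.0094 0 0 0.015'; python3 arc.py -78 -74 -70 -66 -62
```

```text
clock: 22.55
position: [0.5944, -0.0415, 0.246]
ee_rot: [-2.569, -1.794, 0.028]
force: [-35.6, -2.2, 25.2]
width: 0.268
gripper_force: 30.0
clock: 22.85
position: [0.5991, -0.0387, 0.2437]
ee_rot: [-2.56, -1.79, 0.051]
force: [-63.0, -0.5, 37.1]
width: 0.277
gripper_force: 30.0
now -84.82 0.152 [ 0.5932 -0.0394  0.0848] 22.85
-78.0 [ 0.0061  0.0175 -0.0007]
-74.0 [ 0.0122  0.0264 -0.0011]
-70.0 [ 0.0188  0.0349 -0.0015]
-66.0 [ 0.0261  0.043  -0.0019]
-62.0 [ 0.0339  0.0505 -0.0022]
```

```bash
python3 -m inch '-0.0108 -0.0188 0 0 0.015;-0.0108 -0.0188 0 0 0.015;-0.0108 -0.0188 0 0 0.015' ; python3 arc.py -86 -89 -92 -95 -98 -101 -104 -107 -110 -113 -116 -119 -122 -125 -128 -129 -130
```

```text
clock: 23.15
position: [0.588, -0.0403, 0.245]
ee_rot: [-2.567, -1.799, 0.005]
force: [-2.8, 8.8, -19.0]
width: 0.263
gripper_force: 30.0
now -87.17 0.1519 [ 0.587  -0.0397  0.086 ] 23.15
-86.0 [-0.0016  0.0041 -0.    ]
-89.0 [-0.0047 -0.0034  0.    ]
-92.0 [-0.0074 -0.011   0.0001]
-95.0 [-0.0097 -0.0188  0.0001]
-98.0 [-0.0116 -0.0267  0.0002]
-101.0 [-0.013  -0.0347  0.0002]
-104.0 [-0.0141 -0.0427  0.0003]
-107.0 [-0.0147 -0.0508  0.0004]
-110.0 [-0.0149 -0.059   0.0004]
-113.0 [-0.0147 -0.0671  0.0005]
-116.0 [-0.0141 -0.0752  0.0005]
-119.0 [-0.013  -0.0832  0.0006]
-122.0 [-0.0115 -0.0912  0.0007]
-125.0 [-0.0096 -0.0991  0.0007]
-128.0 [-0.0073 -0.1068  0.0008]
-129.0 [-0.0064 -0.1094  0.0008]
-130.0 [-0.0055 -0.112   0.0008]
```

```bash
python3 -m inch '0 0 0 0 0.04;0 0 0 0 0.04;0 0 0 0 0.04' ; python3 arc.py -86; python3 -m inch '0 0 0 0 0.015;0 0 0 0 0.015;0 0 0 0 0.015;0 0 0 0 0.015' ; python3 arc.py -86 -89 -92 -95 -98 -101 -104 -107 -110 -113 -116 -119 -122 -125 -128 -130 -132; python3 -c "
from h import *
print(arm.place_of('wrist','lever_grip') if 0 else tool([0,0,0])[2])"
```

```text
clock: 23.45
position: [0.5911, -0.0431, 0.2482]
ee_rot: [2.575, 1.798, 0.002]
force: [-0.4, -0.2, 0.1]
width: 0.426
gripper_force: 0.0
now -85.61 0.1556 [ 0.5914 -0.0431  0.0892] 23.45
-86.0 [ 0.0001 -0.0012 -0.    ]
clock: 23.85
position: [0.5905, -0.0426, 0.2479]
ee_rot: [2.575, 1.799, 0.001]
force: [-1.5, 1.1, 1.4]
width: 0.264
gripper_force: 30.0
now -85.91 0.155 [ 0.5906 -0.0426  0.0889] 23.85
-86.0 [-0.0001 -0.0002 -0.    ]
-89.0 [-0.0033 -0.0077 -0.    ]
-92.0 [-0.006  -0.0153 -0.    ]
-95.0 [-0.0083 -0.0231 -0.    ]
-98.0 [-0.0102 -0.031  -0.    ]
-101.0 [-0.0117 -0.039  -0.    ]
-104.0 [-0.0128 -0.047  -0.    ]
-107.0 [-0.0134 -0.0551 -0.    ]
-110.0 [-0.0137 -0.0632 -0.    ]
-113.0 [-0.0135 -0.0713 -0.    ]
-116.0 [-0.0128 -0.0794 -0.    ]
-119.0 [-0.0118 -0.0875 -0.    ]
-122.0 [-0.0103 -0.0955 -0.    ]
-125.0 [-0.0084 -0.1034 -0.    ]
-128.0 [-0.0062 -0.1111 -0.    ]
-130.0 [-0.0044 -0.1163 -0.    ]
-132.0 [-0.0025 -0.1213 -0.    ]
[[ 3.43837619e-01  9.39029057e-01  3.48328121e-04]
 [ 9.39029074e-01 -3.43837697e-01  1.92920693e-04]
 [ 3.00926475e-04  2.60756841e-04 -9.99999921e-01]]
```

```bash
python3 -m inch '-0.0033 -0.0077 0 0 0.015;-0.006 -0.0153 0 0 0.015;-0.0083 -0.0231 0 0 0.015;-0.0102 -0.031 0 0 0.015;-0.0117 -0.039 0 0 0.015'
python3 -m inch '-0.0011 -0.008 0 0 0.015;-0.0017 -0.0161 0 0 0.015;-0.002 -0.0242 0 0 0.015;-0.0018 -0.0323 0 0 0.015;-0.0011 -0.0404 0 0 0.015'
python3 -m inch '0.001 -0.0081 0 0 0.015;0.0025 -0.0161 0 0 0.015;0.0044 -0.024 0 0 0.015;0.0044 -0.024 0 0 0.015;0.0044 -0.024 0 0 0.015'
python3 arc.py -126 -127 -128 -129 -130
```

```text
clock: 24.35
position: [0.549, -0.0421, 0.2479]
ee_rot: [2.576, 1.795, -0.002]
force: [2.7, -5.3, 0.4]
width: 0.265
gripper_force: 30.0
clock: 24.85
position: [0.5107, -0.0284, 0.2477]
ee_rot: [2.576, 1.797, -0.001]
force: [4.1, -8.0, -2.1]
width: 0.261
gripper_force: 30.0
clock: 25.35
position: [0.4896, -0.0156, 0.2476]
ee_rot: [2.575, 1.799, -0.003]
force: [-2.3, -5.9, 3.2]
width: 0.269
gripper_force: 30.0
now -125.2 0.1564 [ 0.4893 -0.0158  0.0886] 25.35
-126.0 [ 0.002  -0.0017 -0.    ]
-127.0 [ 0.0027 -0.0043  0.    ]
-128.0 [ 0.0035 -0.0069  0.    ]
-129.0 [ 0.0044 -0.0095  0.    ]
-130.0 [ 0.0053 -0.012   0.    ]
```

```bash
python3 -m inch '0.0015 -0.004 0 0 0.015;0.0025 -0.0075 0 0 0.015;0.0025 -0.0075 0 0 0.015'; python3 arc.py -128;python3 -m inch '0.0012 -0.003 0 0 0.015;0.0012 -0.003 0 0 0.015'; python3 arc.py -129
```

```text
clock: 25.65
position: [0.4839, -0.0109, 0.2476]
ee_rot: [2.576, 1.798, -0.002]
force: [0.2, -6.0, -0.2]
width: 0.263
gripper_force: 30.0
now -127.87 0.1559 [ 0.4838 -0.0111  0.0886] 25.65
-128.0 [ 0.001 -0.    -0.   ]
clock: 25.85
position: [0.4828, -0.0101, 0.2477]
ee_rot: [2.575, 1.795, 0.0]
force: [6.9, -10.8, -5.6]
width: 0.263
gripper_force: 30.0
now -128.24 0.1559 [ 0.483  -0.0104  0.0887] 25.85
-129.0 [ 0.0015 -0.0017 -0.    ]
```

```bash
python3 -m inch '0.0012 -0.003 0 0 0.015;0.0012 -0.003 0 0 0.015'; python3 arc.py -128
python3 - <<'E'
from car import *
im=save("scene","s11.png"); it=save("top","t11.png")
ax=np.array([.5795,.112])
for c,i in(("top",it),("scene",im)):
  for b in blobs(i,None,c,.05,mina=4):
    d=b[2][:2]-ax
    if np.linalg.norm(d)<.13: print(c,b,np.degrees(np.arctan2(d[1],d[0])),np.linalg.norm(d))
  for r in arm.place_of(c,"bottle_mid")[:3]: print(c,np.round(r["point"],1),round(r["conf"],2),at_z(c,r["point"],.0835).round(4))
E
```

```text
clock: 26.05
position: [0.4821, -0.0097, 0.2478]
ee_rot: [2.574, 1.791, 0.004]
force: [15.8, -19.0, -14.2]
width: 0.263
gripper_force: 30.0
now -128.31 0.1558 [ 0.4829 -0.0102  0.0888] 26.05
-128.0 [0.0005 0.001  0.    ]
top (np.int32(9), array([181.7, 275.1]), array([0.6275, 0.0494, 0.05  ])) -52.51997766335851 0.0788844724898379
top (np.int32(23), array([200.2, 279.5]), array([0.5816, 0.0383, 0.05  ])) -88.36786173893786 0.07372991251859723
top [259.2 178.8] 0.62 [0.4362 0.2704 0.0835]
top [193.8 217.3] 0.6 [0.5903 0.1854 0.0835]
scene [221.  236.7] 0.74 [0.5934 0.171  0.0835]
scene [270.  242.4] 0.66 [0.3679 0.3338 0.0835]
```

```bash
python3 -m inch '-0.0049 0.0135 0 0 0.015;-0.0083 0.0294 0 0 0.015;-0.01 0.0456 0 0 0.015;-0.0099 0.0618 0 0 0.015;-0.0082 0.0779 0 0 0.015'; python3 -m inch '0.0034 0.0159 0 0 0.015;0.0057 0.0237 0 0 0.015;0.0084 0.0313 0 0 0.015;0.0117 0.039 0 0 0.015;0.0117 0.039 0 0 0.015'; python3 arc.py -86;  python3 -m inch '0.001 0.003 0 0 0.015;0.001 0.003 0 0 0.015'; python3 arc.py -86
```

```text
clock: 26.75
position: [0.5493, -0.0406, 0.2475]
ee_rot: [-2.573, -1.801, 0.004]
force: [-6.6, -3.5, 7.1]
width: 0.269
gripper_force: 30.0
clock: 27.25
position: [0.5907, -0.0422, 0.2476]
ee_rot: [-2.574, -1.801, 0.0]
force: [-1.5, -0.1, 2.9]
width: 0.262
gripper_force: 30.0
now -85.87 0.1545 [ 0.5906 -0.0421  0.0886] 27.25
-86.0 [-0.0006 -0.0001 -0.    ]
clock: 27.45
position: [0.5917, -0.0422, 0.2475]
ee_rot: [-2.572, -1.799, 0.006]
force: [-11.3, 0.7, 9.6]
width: 0.263
gripper_force: 30.0
now -85.75 0.1546 [ 0.5909 -0.0422  0.0885] 27.45
-86.0 [-0.0006 -0.0004  0.    ]
```

```bash
python3 -m inch '-0.0043 -0.0107 0 0 0.015;-0.007 -0.0183 0 0 0.015;-0.0093 -0.0261 0 0 0.015;-0.0112 -0.034 0 0 0.015;-0.0127 -0.042 0 0 0.015' >/dev/null
python3 -m inch '-0.0011 -0.008 0 0 0.015;-0.0017 -0.0161 0 0 0.015;-0.002 -0.0242 0 0 0.015;-0.0018 -0.0323 0 0 0.015;-0.0011 -0.0404 0 0 0.015'
python3 -m inch '0.001 -0.0081 0 0 0.015;0.0025 -0.0161 0 0 0.015;0.0044 -0.024 0 0 0.015;0.0069 -0.0315 0 0 0.015;0.0093 -0.0375 0 0 0.015'
python3 -m inch '0 0 0 0 0.015;0 0 0 0 0.015'; python3 arc.py
python3 - <<'E'
from car import *
it=save("top","t12.png"); ax=np.array([.5795,.112])
for b in blobs(it,None,"top",.05,mina=4):
    d=b[2][:2]-ax
    if np.linalg.norm(d)<.13: print(b,np.degrees(np.arctan2(d[1],d[0])),np.linalg.norm(d))
for r in arm.place_of("top","bottle_mid")[:3]: print(np.round(r["point"],1),round(r["conf"],2),at_z("top",r["point"],.0835).round(4))
E
```

```text
clock: 28.45
position: [0.5112, -0.0292, 0.2476]
ee_rot: [2.576, 1.795, -0.0]
force: [3.3, -7.4, -5.4]
width: 0.267
gripper_force: 30.0
clock: 28.95
position: [0.4816, -0.0097, 0.2479]
ee_rot: [2.573, 1.79, 0.005]
force: [32.3, -30.1, -34.5]
width: 0.262
gripper_force: 30.0
clock: 29.15
position: [0.4818, -0.0099, 0.2478]
ee_rot: [2.574, 1.79, 0.005]
force: [16.9, -17.0, -19.6]
width: 0.262
gripper_force: 30.0
now -128.29 0.156 [ 0.4828 -0.0104  0.0888] 29.15
(np.int32(11), array([200.4, 279.5]), array([0.5811, 0.0383, 0.05  ])) -88.75632497727607 0.0737173656610164
[259.5 177.3] 0.71 [0.4355 0.2739 0.0835]
[176.6 228. ] 0.69 [0.6319 0.1611 0.0835]
```

```bash
python3 -m inch '-0.0049 0.0135 0 0 0.015;-0.0083 0.0294 0 0 0.015;-0.01 0.0456 0 0 0.015;-0.0099 0.0618 0 0 0.015;-0.0082 0.0779 0 0 0.015' >/dev/null; python3 -m inch '0.0034 0.0159 0 0 0.015;0.0057 0.0237 0 0 0.015;0.0084 0.0313 0 0 0.015;0.0117 0.039 0 0 0.015;0.0127 0.042 0 0 0.015';  python3 -m inch '0 0 0 0 0.015;0 0 0 0 0.015'; python3 arc.py
python3 -m inch '-0.0043 -0.0107 0 0 0.015;-0.007 -0.0183 0 0 0.015;-0.0093 -0.0261 0 0 0.015;-0.0112 -0.034 0 0 0.015;-0.0127 -0.042 0 0 0.015' >/dev/null
python3 -m inch '-0.0011 -0.008 0 0 0.015;-0.0017 -0.0161 0 0 0.015;-0.002 -0.0242 0 0 0.015;-0.0018 -0.0323 0 0 0.015;-0.0011 -0.0404 0 0 0.015'
python3 -m inch '0.001 -0.0081 0 0 0.015;0.0025 -0.0161 0 0 0.015;0.0044 -0.024 0 0 0.015;0.0069 -0.0315 0 0 0.015;0.0088 -0.036 0 0 0.015'
python3 -m inch '0.0005 -0.0015 0 0 0.015;0.0005 -0.0015 0 0 0.015'; python3 arc.py
python3 - <<'E'
from car import *
it=save("top","t13.png"); ax=np.array([.5795,.112])
for b in blobs(it,None,"top",.05,mina=4):
    d=b[2][:2]-ax
    if np.linalg.norm(d)<.13: print(b,np.degrees(np.arctan2(d[1],d[0])),np.linalg.norm(d))
for r in arm.place_of("top","bottle_mid")[:3]: print(np.round(r["point"],1),round(r["conf"],2),at_z("top",r["point"],.0835).round(4))
E
```

```text
clock: 30.25
position: [0.5919, -0.0424, 0.2474]
ee_rot: [-2.572, -1.798, 0.009]
force: [-23.3, -1.4, 18.9]
width: 0.264
gripper_force: 30.0
clock: 30.45
position: [0.5917, -0.0424, 0.2475]
ee_rot: [-2.573, -1.799, 0.007]
force: [-13.6, -0.3, 11.2]
width: 0.262
gripper_force: 30.0
now -85.79 0.1549 [ 0.5909 -0.0425  0.0885] 30.45
clock: 31.45
position: [0.5115, -0.0288, 0.2477]
ee_rot: [2.576, 1.795, 0.001]
force: [3.2, -7.6, -6.5]
width: 0.268
gripper_force: 30.0
clock: 31.95
position: [0.4822, -0.0094, 0.2479]
ee_rot: [2.574, 1.792, 0.004]
force: [22.7, -24.1, -24.6]
width: 0.262
gripper_force: 30.0
clock: 32.15
position: [0.482, -0.0094, 0.2478]
ee_rot: [2.575, 1.79, 0.006]
force: [17.0, -16.6, -19.0]
width: 0.266
gripper_force: 30.0
now -128.36 0.1554 [ 0.483  -0.0099  0.0888] 32.15
(np.int32(25), array([228. , 254.4]), array([0.513 , 0.0985, 0.05  ])) -168.52447324857695 0.06785646616203943
[167.2 243.7] 0.45 [0.655  0.1242 0.0835]
```

```bash
python3 -m inch '-0.0049 0.0135 0 0 0.015;-0.0083 0.0294 0 0 0.015;-0.01 0.0456 0 0 0.015;-0.0099 0.0618 0 0 0.015;-0.0082 0.0779 0 0 0.015' >/dev/null; python3 -m inch '0.0034 0.0159 0 0 0.015;0.0057 0.0237 0 0 0.015;0.0084 0.0313 0 0 0.015;0.0117 0.039 0 0 0.015;0.0127 0.042 0 0 0.015';  python3 -m inch '0 0 0 0 0.015;0 0 0 0 0.015;0 0 0 0 0.015'; python3 arc.py
python3 -m inch '0 0 0 0 0.06;0 0 0 0 0.06;0 0 0 0 0.06;0 0 0 0 0.06'; python3 -m inch '0 0 -0.03 0 0.06;0 0 -0.07 0 0.06;0 0 -0.11 0 0.06;0 0 -0.15 0 0.06;-0.04 0 -0.17 0 0.06'; python3 -m inch '-0.05 0 0 0 0.06;-0.1 0 0 0 0.06;-0.15 0 0 0 0.06;-0.15 0 0 0 0.06;-0.15 0 0 0 0.06'
python3 - <<'E'
from car import *
cal=arm.get_calibration("wrist");iw=save("wrist","w14.png");it=save("top","t14.png"); sc=save("scene","s14.png"); ax=np.array([.5795,.112])
for c in("top","scene","wrist"):
  for n,z in dict(bottle_mid=.0835,lever_grip=.075,read_spot=.0835).items():
    for r in arm.place_of(c,n)[:2]:
      p=at_z(c,r["point"],z,cal if c=="wrist" else None); d=p[:2]-ax; print(c,n,np.round(r["point"],1),round(r["conf"],2),p.round(4),np.degrees(np.arctan2(d[1],d[0])).round(1),np.linalg.norm(d).round(4))
v=np.zeros((560,800,3),np.uint8); v[:,:400]=cv2.resize(sc[170:310,190:290],None,fx=4,fy=4); v[:,400:]=cv2.resize(it[120:260,220:320],None,fx=4,fy=4); cv2.imwrite("pics/v14.png",v)
E
```

```text
clock: 33.25
position: [0.592, -0.0423, 0.2475]
ee_rot: [-2.572, -1.798, 0.008]
force: [-23.6, -0.2, 19.0]
width: 0.264
gripper_force: 30.0
clock: 33.55
position: [0.5917, -0.0423, 0.2476]
ee_rot: [-2.573, -1.799, 0.007]
force: [-13.4, -1.0, 11.8]
width: 0.262
gripper_force: 30.0
now -85.77 0.1547 [ 0.5909 -0.0423  0.0886] 33.55
clock: 33.95
position: [0.5941, -0.0426, 0.2479]
ee_rot: [2.575, 1.799, 0.002]
force: [0.2, -0.1, 0.1]
width: 0.566
gripper_force: 0.0
clock: 34.45
position: [0.5815, -0.0748, 0.422]
ee_rot: [2.567, 1.81, 0.013]
force: [1.4, 0.8, 0.6]
width: 0.654
gripper_force: 0.0
clock: 34.95
position: [0.5278, -0.2227, 0.4177]
ee_rot: [2.578, 1.795, 0.0]
force: [-0.0, 0.7, 0.3]
width: 0.653
gripper_force: 0.0
top bottle_mid [167.8 243.1] 0.77 [0.6536 0.1256 0.0835] 10.4 0.0753
top bottle_mid [171.8 241.4] 0.62 [0.6438 0.1295 0.0835] 15.2 0.0666
top lever_grip [194.7 311.8] 0.64 [ 0.5911 -0.0383  0.075 ] -85.6 0.1508
top read_spot [166.1 241.7] 0.83 [0.6577 0.129  0.0835] 12.3 0.08
scene bottle_mid [209.6 238.4] 0.64 [0.6543 0.1155 0.0835] 2.7 0.0748
scene bottle_mid [269.5 239.5] 0.59 [0.3744 0.3376 0.0835] 132.3 0.3049
scene lever_grip [205.  287.2] 0.44 [ 0.5949 -0.0385  0.075 ] -84.2 0.1513
scene lever_grip [206.5 238.4] 0.26 [0.688  0.0885 0.075 ] -12.2 0.111
scene read_spot [213.3 236.2] 0.68 [0.6371 0.138  0.0835] 24.3 0.0632
```

View pics/v14.png

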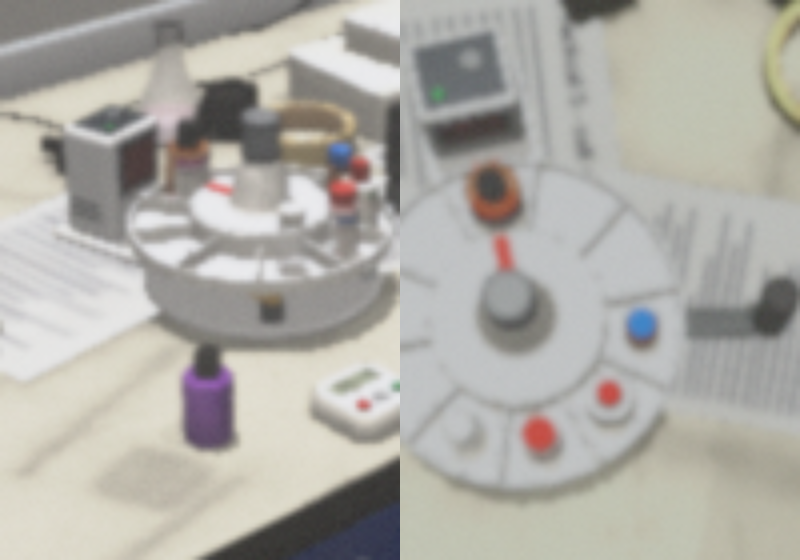

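The picture shows the bottle upright in the red pocket at (495,190), squarely before the reader, whose green lamp is lit. The lever is at home and the robot is clear of everything.

```bash
python3 -m inch '0 0 0 0 0.06;0 0 0 0 0.06'; python3 -c "
from cell import arm
print(arm.sign_off())"
```

```text
clock: 35.75
position: [0.5282, -0.2213, 0.4177]
ee_rot: [2.575, 1.799, -0.0]
force: [-0.6, -0.9, -0.5]
width: 0.657
gripper_force: 0.0
the job is handed in; nothing more can be done
None
```

The job is handed in at 35.75 s: the carousel is seated on the spindle, the amber bottle stands in the red pocket squarely before the reader after three full pulls, and the lever is back against its home stop.

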